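# Level a machine table with its slotted jack screw

### The job

Stand the spirit level on the small T-slotted machine table, lengthwise along the grooves, and leave it there by itself. Then take the slotted-screw key out of its wooden block, fit its blade fully into the slot of the table's jack screw, and turn the screw clockwise until the bubble stands centred between the vial's two lines. Finish holding the key, still pressed down in the slot, so that a mate can tighten the locknut; do not knock the other things on the bench about.

Things in the scene. Friction and masses are not known exactly. Their poses are not given: they have to be found in the camera images.
- level: box-section aluminium spirit level with black end caps, 200 long (x), 24 wide (y), 40 high (z), 0.4 kg, standing on the bench right of the table. Origin at the centre of its underside, x along its length, z up. The vial lies along x in a window at the middle of the top edge, its two black lines 14 either side of the middle. Grip it across its 24 mm width.
- bubble_mid (a point): middle of the bubble (22 long) in the level's vial; centred when its x in the level's frame is 0 (the y is 0, the height 36). It floats along the level's x to the higher end, 3 mm per milliradian of slope, at most 18 either way, and settles in about 1.5 s. One radian of the screw moves it about 10 mm.
- table_top (a point): centre of the top of the grey T-slotted machine table, 150 (x) by 290 (y), 42 above the bench; y runs along its two grooves (10 wide, at x = -26 and 26) to the jack screw, z up. Two fixed feet carry its -y end, the screw its +y end, which starts too low. The bench is not true: only the bubble tells. The level fits anywhere clear of the screw, for instance 50 to -x and 30 to -y of the centre.
- screw: slotted round head, 38 across, of the table's jack screw, 118 to +y of the table's centre; slack locknut below it. Origin at the centre of the slot's floor, 62 above the bench, x along the slot, z up. Slot 7 wide, 10 deep, open at both ends, rim bevelled by 1. 5 mm lead: clockwise from above raises that end; the head itself does not rise. Stiff by 0.08 N m, stays where left; needs 0.5 to 1.5 rad.
- key: T-shaped steel key, 82 high, 0.22 kg, upright in a 40 high wooden block left of the table. Origin at the middle of the blade's tip, x along the blade's width, z up. Blade 30 wide (x), 4.5 thick (y), 20 long, below a collar 40 across that rests on the block, the blade in a loose mortise (lift it 25 or more). Grip the flat dark wing on top: z = 48 to 82, 56 along x, 12 thick along y.
- tape_measure: bystander: tape measure, 38x78x67, standing to the right behind the table (mm); leave it alone
- sanding_block: bystander: brown sanding block, 65x110x23, to the left behind the table (mm); leave it alone
- pencil: bystander: flat pencil, 173 long, lying along the front edge, left (mm); leave it alone
- screwdriver: bystander: screwdriver, 218 long, lying along the front edge, right (mm); leave it alone
Mind the look-alikes: they are no part of the job. There is more than one size of the key; the one meant has the size given above.

How it is judged:
By the outcome, as a careful person would: the job done as asked, in the order asked, and still so for the second after the job is handed in, while the arm keeps its last pose, push and grip.
It also fails if it takes over 61 s, if anything falls off the work surface, if the arm or the gripper's body presses on something with over 40 N, if the wrist force passes 120 N, or if a joint passes its speed limit or range.

### The arm

A 6-joint arm with a two-finger parallel gripper is mounted at the origin on a cart in front of the work surface, level with it; the furniture and walls round the work are solid. World frame = base frame: x ahead of the robot, y to its left, z up, the work surface at z = 0. Lengths are in mm, angles in rad, forces in N, time in s.
With the tool pointing down it reaches from about 300 to 775 mm from the base axis. Payload 14.6 kg.
Tool frame: the origin (TCP) lies between the finger pads; the fingertips stand 25 mm ahead of it and the grasp point (between the pads) lies 6 mm ahead of it; z points along the fingers, y is the line along which they close (so a half turn about z gives the same grasp; the last joint's range is limited). The gripper opens to 94 mm and grips with 3 to 60 N. Pads are 16 mm wide; open, the fingers measure 119 mm over their backs; the gripper's body (75 mm by 177 mm) begins 78 mm behind the grasp point.
Start: joints at [1.235, 0.3, 1.521, -0, 1.321, -0.067], TCP at [146.064, 530.24, 230.446] pointing down, gripper open.
Joint ranges: [-3.03, 3.03], [-0.79, 2.21], [0.23, 2.52], [-1.04, 4.18], [0, 3.07], [-2.55, 2.55]. Speed limits (rad/s): [2.22, 2.22, 2.57, 3.14, 3.14, 3.14].

### API

Orientations are given as [roll, pitch, yaw] about the fixed x, y, z axes, in that order (R = Rz(yaw) Ry(pitch) Rx(roll)).
In Python, from cell import manip gives the robot as it stands. The module is installed in compiled form; this text tells all that it offers.
- The arm moves only by the tool step_arm, never from a script. Its argument "series" is one flat list of numbers, 5 for each row, row after row: the shift along the world's x, y, z in mm, then the turn about the world's z in rad, then the closure, from 0 (fully open) to 1 (shut). In form: [dx, dy, dz, spin, jaw, dx, dy, dz, spin, jaw, ...]. A call has 1 to 20 rows; each row shifts and turns the commanded pose from where the row before left it; what a row does not reach is not made up. A row lasts 1/8 s, in which the tool goes at most 62.5 mm and 10.7 degrees, less where a joint would pass 70% of its speed; a pose out of reach is approached as far as the arm can. A call is refused whole if a number of a shift passes 62.5 or a number of a turn 0.188, either way. A call with a gripper value outside its range is refused whole. The fingers move at their own pace and stop on an object; "squeeze" is the grip in N (left out, the last holds). Time passes only in rows, so rows that do not move let the fingers close. It gives the time, the measured TCP pose, the force, the opening and the grip force at its end, in the units of the state.
- manip.read_state(): the state, without advancing time (a new reading comes with each control period).
- manip.camera(name): name is "side" or "top" or "wrist"; returns (picture, depth): 480x640x3 uint8, blue, green, red; 480x640 float32, mm along the optical axis (not along the pixel's ray), 0 where there is no reading.
- manip.camera_info(name): a dict with "fovy" (degrees; the focal length in pixels is half the picture's height over the tangent of half this angle, whatever the lens; pixels are square), "cx", "cy" (the principal point, pixels), "eye" and "orientation" of the camera in the world. Camera axes: x right, y down, z forward; pixel columns grow to the right and rows downward; lengths in mm; the calibration is good to about 2 mm. A picture is of the moment at which its call begins: read the wrist's pose just before it. camera_info takes no time and is no camera call; for the wrist camera it gives the pose at the moment of the call.
- manip.sign_off(): hands the job in; it is judged then, once.
The state is a dict: "clock": time; "joints": joint angles; "qd": joint speeds; "effort": joint torques, N m; "eef_pos": TCP position; "eef_rot": TCP orientation; "wrist_force": force on the tool from outside, world axes, zero at the start; "moment": the same for the moment, N m; "finger_gap": finger opening in mm; "finger_force": force on a finger pad.
Only numpy, scipy, OpenCV 4.12 (cv2) and the standard library are available. Lean on these libraries where they do the work, as an engineer would, in place of code of your own. Each camera call takes 0.05 s, during which the arm holds its last target. There are 200 camera calls.

## Working session

There is one attempt and no reset: what is moved stays moved. The work goes in short steps, Python scripts to look and compute and a tool call to move; the robot and the scene stay as the last step left them, time stands still between calls to the robot, and variables do not carry over. Pictures are saved under pics/ and viewed, at most 10 in all, crops included, and the job is handed in when it is done.

Besides the shell and the picture viewer there is one more tool, called after "Request:" as name(argument=value, ...) on one line, values as JSON. step_arm: Moves the arm, as the interface text tells. Its arguments: {"type":"object","properties":{"series":{"type":"array"},"squeeze":{"type":"number"}},"required":["series"]}

```bash
mkdir -p pics; cat > h.py <<'E'
import numpy as np,cv2
from cell import manip
from scipy.spatial.transform import Rotation as Ro
def cam(n):
    i=manip.camera_info(n); p,d=manip.camera(n); return p,d,i
def RT(i):
    o=np.array(i["orientation"],float)
    R=o if o.shape==(3,3) else Ro.from_euler('xyz',o).as_matrix()
    return R,np.array(i["eye"],float)
def f(i): return 240/np.tan(np.radians(i["fovy"])/2)
def ray(i,u,v):
    R,e=RT(i); d=R@np.array([(u-i["cx"])/f(i),(v-i["cy"])/f(i),1.]); return e,d
def onz(i,u,v,z):
    e,d=ray(i,u,v); return e+d*(z-e[2])/d[2]
def cloud(d,i):
    R,e=RT(i); v,u=np.mgrid[:480,:640]
    c=np.stack([(u-i["cx"])/f(i)*d,(v-i["cy"])/f(i)*d,d],-1)
    return c@R.T+e
def proj(i,P):
    R,e=RT(i); c=R.T@(np.array(P,float)-e); return c[:2]/c[2]*f(i)+[i["cx"],i["cy"]]
E
python3 - <<'E'
from h import *
print(manip.read_state())
for n in("side","top","wrist"):
    p,d,i=cam(n);print(n,i);cv2.imwrite(f"pics/{n}0.png",p);np.savez(f"{n}0.npz",p=p,d=d)
    import pickle;pickle.dump(i,open(n+"0.pkl","wb"))
E
```

```text
{'clock': 0.0, 'joints': array([ 1.23540500e+00,  3.00445296e-01,  1.52157941e+00,  1.34191088e-05,
        1.32068228e+00, -6.66047360e-02]), 'qd': array([ 0.00105831,  0.00052107, -0.00082328,  0.00019508, -0.00097055,
       -0.00126614]), 'effort': array([ 8.42985246e-04, -5.31793141e+01, -3.52760231e+01,  7.09509733e-02,
        2.40444025e-02, -5.14105716e-05]), 'eef_pos': array([145.98561404, 530.03403102, 229.9011729 ]), 'eef_rot': array([-3.14048166e+00, -8.71335874e-05,  2.87280269e+00]), 'wrist_force': array([-0.54560941,  0.17991531, -0.19762592]), 'moment': array([ 0.00482742,  0.0029947 , -0.01676168]), 'finger_force': 0.0, 'finger_gap': 93.79193287588802}
side {'fovy': 54.85229851219738, 'cx': 320.1028833817977, 'cy': 246.25520156677956, 'eye': array([ 385.96824582, 1026.73756875,  564.86056759]), 'orientation': array([-2.01775507,  0.02444154, -3.01166402])}
top {'fovy': 52.474336539425806, 'cx': 319.75408337382595, 'cy': 232.71313994600513, 'eye': array([ 292.43007135,   34.77242815, 1173.08554144]), 'orientation': array([-2.93207176e+00,  2.09777123e-03, -1.59986817e+00])}
wrist {'fovy': 66.56688246117952, 'cx': 319.6647544685704, 'cy': 236.0663318194898, 'eye': array([ 69.12731   , 551.17835021, 384.4290201 ]), 'orientation': array([2.86400178e+00, 1.40567928e-03, 1.30164459e+00])}
```

View pics/top0.png

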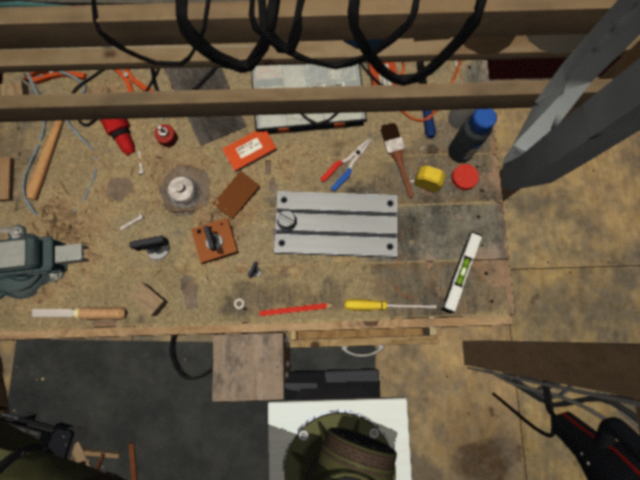

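View pics/side0.png

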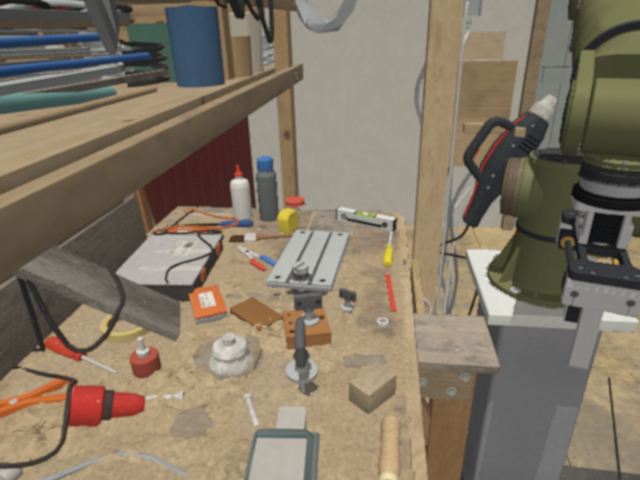

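The top view shows the table (275–398, 192–257) with the screw head at (286,220). The level is at (462,272). There are three T-keys: one in the wooden block at (213,240), one loose at (152,245) and a small one at (254,269). I'll measure them and enlarge a crop.

```bash
python3 - <<'E'
from h import *
import pickle
S={}
for n in("top","side"):
    z=np.load(n+"0.npz");i=pickle.load(open(n+"0.pkl","rb"));S[n]=(z["p"],z["d"],i,cloud(z["d"],i))
p,d,i,c=S["top"]
bench=c[300:305,200:250].reshape(-1,3);print("bench z",np.median(bench[:,2]))
def box(name,u0,u1,v0,v1,z0,z1):
    q=c[v0:v1,u0:u1].reshape(-1,3);q=q[(q[:,2]>z0)&(q[:,2]<z1)]
    r=cv2.minAreaRect(q[:,:2].astype(np.float32));print(name,len(q),"zmed",np.median(q[:,2]).round(1),"zmax",q[:,2].max().round(1),np.round(r[0],1),np.round(r[1],1),round(r[2],1), q.mean(0).round(1))
box("table",265,405,185,265,30,50)
box("screw",272,302,205,238,58,85)
box("level",435,490,225,320,25,60)
box("block",185,245,212,270,30,46)
box("key",185,245,205,270,85,200)
box("keyB",125,172,225,265,20,200)
box("keyC",244,264,256,282,10,200)
# edges with rays: table on z=42
for n,u,v,z in [("screw",286,220,72),("key",213,238,102)]: print(n,onz(i,u,v,z).round(1))
a=cv2.resize(p[200:290,120:300],None,fx=4,fy=4,interpolation=cv2.INTER_CUBIC)
ps=S["side"][0];b=cv2.resize(ps[260:400,260:380],None,fx=3,fy=3,interpolation=cv2.INTER_CUBIC)
b=cv2.resize(ps[280:400,270:370],None,fx=2,fy=2,interpolation=cv2.INTER_CUBIC)
im=np.zeros((600,720,3),np.uint8);im[:360]=a;im[360:600,:200]=b
l=cv2.resize(p[225:320,435:490],None,fx=2.5,fy=2.5,interpolation=cv2.INTER_CUBIC);im[360:360+l.shape[0],300:300+l.shape[1]]=l
cv2.imwrite("pics/c1.png",im)
E
```

```text
bench z 5.27212507046886
table 7400 zmed 41.1 zmax 49.6 [556.   -7.5] [291.9 153.4] 86.4 [553.6 -11.6  40.7]
screw 212 zmed 70.7 zmax 76.8 [565.1 108.7] [35.3 38.5] 86.3 [563.6 108.6  69.6]
level 976 zmed 38.7 zmax 46.2 [ 432.2 -301.6] [ 25.6 200.4] 65.2 [ 430.7 -299.7   37.8]
block 1151 zmed 40.4 zmax 45.9 [524.7 283.3] [87.4 91.1] 17.0 [522.9 281.4  40.2]
key 151 zmed 101.0 zmax 107.1 [518.6 281.3] [55.3 12.6] 16.9 [517.4 279.7  99.8]
keyB 648 zmed 94.9 zmax 120.0 [502.1 414.7] [37.5 77.6] 10.9 [504.7 413.1  82.5]
keyC 164 zmed 43.9 zmax 65.0 [458.5 191.6] [52. 29.] 12.9 [450.2 188.2  39.8]
screw [559.1 107.8  72. ]
key [515.1 270.3 102. ]
```

View pics/c1.png

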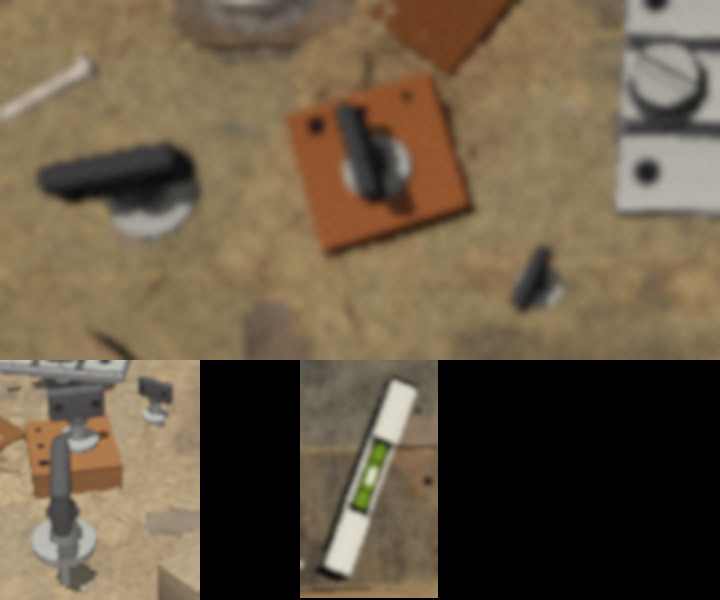

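The key in the block measures 55×12.6 across the wing with its top at z≈101, which fits 40+62. The key at (152,245) is larger (wing 78) and the one at (254,269) is smaller, and neither is in a block. So the one meant is at (213,240). I'll move above the table and look from near.

Request:
step_arm(series=[35, -42, 4, 0, 0, 35, -42, 4, 0, 0, 35, -42, 4, 0, 0, 35, -42, 4, 0, 0, 35, -42, 4, 0, 0, 35, -42, 4, 0, 0, 35, -42, 4, 0, 0, 35, -42, 4, 0, 0, 35, -42, 4, 0, 0, 35, -42, 4, 0, 0, 0, 0, 0, 0, 0, 0, 0, 0, 0, 0], squeeze=30)

```text
clock: 1.65
eef_pos: [495.6, 110.5, 270.1]
eef_rot: [-3.141, -0.001, 2.873]
wrist_force: [-0.2, -0.1, 0.3]
finger_gap: 94.0
finger_force: 0.0
```

```bash
python3 - <<'E'
from h import *
import pickle
p,d,i=cam("wrist");cv2.imwrite("pics/w1.png",p);np.savez("wrist1.npz",p=p,d=d);pickle.dump(i,open("wrist1.pkl","wb"))
s=manip.read_state();print(s["clock"],s["eef_pos"],s["eef_rot"],i["eye"],d.min())
E
```

```text
1.7 [495.48741255 110.97221271 270.27920443] [-3.14157056e+00 -4.65781751e-04  2.87350148e+00] [418.86140962 131.53257803 424.64833925] 0.0
```

View pics/w1.png

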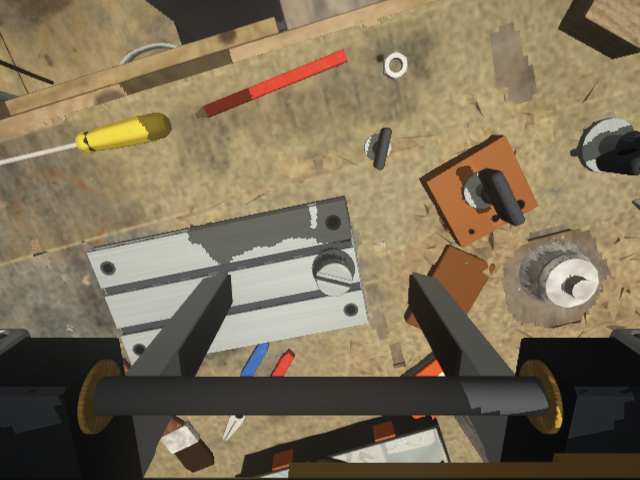

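The wrist view shows the screw head at (333,272) with a slot across it, the key wing at (503,197) and its block at (480,190). I'll measure the screw, slot, key and table here and compare with the top view.

```bash
python3 - <<'E'
from h import *
import pickle
i=pickle.load(open("wrist1.pkl","rb"));z=np.load("wrist1.npz");p,d=z["p"],z["d"];c=cloud(d,i)
def box(name,u0,u1,v0,v1,z0,z1):
    q=c[v0:v1,u0:u1].reshape(-1,3);q=q[(q[:,2]>z0)&(q[:,2]<z1)]
    r=cv2.minAreaRect(q[:,:2].astype(np.float32));print(name,len(q),"zmed",np.median(q[:,2]).round(1),np.round(r[0],1),np.round(r[1],1),round(r[2],1))
    return q
box("key",450,540,150,240,92,115)
box("blocktop",415,545,130,250,35,45)
q=box("head",300,365,240,305,66,80)
box("table",80,380,190,360,38,46)
print("bench",np.median(c[100:130,400:440].reshape(-1,3)[:,2]))
# slot: points inside head circle and low
m=c[240:305,300:365].reshape(-1,3);(cx,cy),r=cv2.minEnclosingCircle(q[:,:2].astype(np.float32));print("head circle",cx,cy,r)
s=m[(np.hypot(m[:,0]-cx,m[:,1]-cy)<17)&(m[:,2]<69.5)];print("slot",len(s),s[:,2].min() if len(s) else 0)
l=cv2.fitLine(s[:,:2].astype(np.float32),cv2.DIST_L2,0,.01,.01).ravel();print(l,np.degrees(np.arctan2(l[1],l[0])))
cv2.imwrite("pics/s1.png",cv2.resize(p[235:310,295:370],None,fx=7,fy=7,interpolation=cv2.INTER_CUBIC))
for zz in(66,72): print(onz(i,333,277,zz))
E
```

```text
key 948 zmed 101.3 [519.1 278.6] [55.2 12.8] 16.0
blocktop 5143 zmed 40.2 [525.6 280.6] [87.1 90.5] 16.4
head 849 zmed 71.9 [564.7 106.2] [37.3 37.7] 10.0
table 22676 zmed 41.7 [557.4 -11.9] [290.8 150.6] 86.3
bench 4.6211591794588855
head circle 564.9784545898438 106.5582046508789 19.360214233398438
slot 245 41.17115117911521
[  0.6363582   0.7713937 563.42206   105.93962  ] 50.479202
[564.00155686 105.83377562  66.        ]
[561.57343776 106.26370321  72.        ]
```

View pics/s1.png

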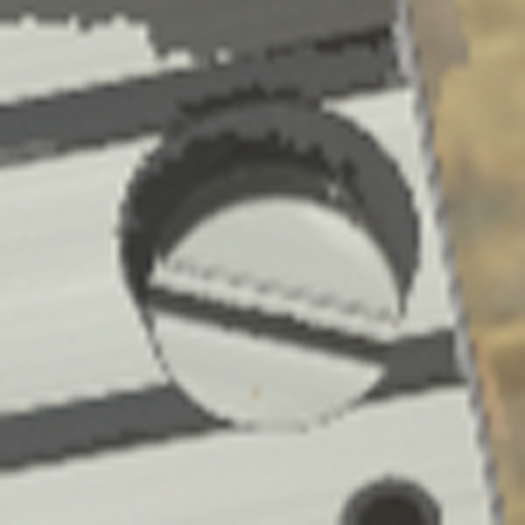

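Request:
step_arm(series=[-8, -50, 0, -0.04, 0, -8, -50, 0, -0.04, 0, -8, -50, 0, -0.04, 0, -8, -50, -10, -0.04, 0, -8, -50, -15, 0, 0, -8, -50, -15, 0, 0, -8, -50, -15, 0, 0, -8, -60, -15, 0, 0, 0, 0, 0, 0, 0, 0, 0, 0, 0, 0])

```text
clock: 2.95
eef_pos: [432.4, -298.5, 200.6]
eef_rot: [3.141, -0.0, 2.714]
wrist_force: [-0.1, 0.2, 0.9]
finger_gap: 93.9
finger_force: 0.0
```

```bash
cat > lev.py <<'E'
from h import *
def level(n="wrist",z0=28,z1=48,ctr=None):
    p,d,i=cam(n);c=cloud(d,i)
    m=((c[...,2]>z0)&(c[...,2]<z1)&(d>0)&(np.hypot(c[...,0]-ctr[0],c[...,1]-ctr[1])<115)).astype(np.uint8)
    k,lab,st,ce=cv2.connectedComponentsWithStats(m);j=1+np.argmax(st[1:,4])
    q=c[lab==j];r=cv2.minAreaRect(q[:,:2].astype(np.float32))
    print(n,len(q),"z",np.median(q[:,2]).round(1),np.round(r[0],1),np.round(r[1],1),round(r[2],1))
    return p,d,i,c
if __name__=="__main__":
    s=manip.read_state();print(s["clock"],s["eef_pos"],s["eef_rot"])
    p,d,i,c=level(ctr=(432,-301));cv2.imwrite("pics/w2.png",p)
E
python3 lev.py
python3 - <<'E'
from h import *
import pickle
i=pickle.load(open("wrist1.pkl","rb"))
for a,b in [((316.4,279),(350,287.9)),((317.9,272.4),(352.1,281))]:
    A,B=onz(i,*a,72),onz(i,*b,72);print(A,B,np.degrees(np.arctan2(*(B-A)[[1,0]])))
E
```

```text
2.95 [ 432.42103674 -298.54003967  200.61283258] [ 3.14136702e+00 -4.15811897e-05  2.71376968e+00]
wrist 5728 z 39.9 [ 433.2 -304.8] [ 24.  198.9] 65.3
[559.14685405  89.09173037  72.        ] [578.11737985 120.24846111  72.        ] 58.663848298197436
[552.50264476  92.55074406  72.        ] [571.16488586 124.24898392  72.        ] 59.5126816557177
```

Request:
step_arm(series=[0, -4, -34, 0, 0.2, 0, 0, -34, 0, 0.4, 0, 0, -34, 0, 0.4, 0, 0, -34, 0, 0.4, 0, 0, -34, 0, 0.4, 0, 0, 0, 0, 0.5, 0, 0, 0, 0, 0.7, 0, 0, 0, 0, 1, 0, 0, 0, 0, 1, 0, 0, 0, 0, 1, 0, 0, 0, 0, 1, 0, 0, 0, 0, 1])

```text
clock: 4.5
eef_pos: [432.6, -304.0, 31.7]
eef_rot: [-3.141, 0.002, 2.713]
wrist_force: [-0.1, 2.9, 8.1]
finger_gap: 24.0
finger_force: 30.0
```

Request:
step_arm(series=[0, 0, 15, 0, 1, 0, 0, 30, 0, 1, 0, 0, 30, 0, 1, 10, 38, 0, -0.172, 1, 10, 38, 0, -0.172, 1, 10, 38, 0, -0.172, 1, 10, 38, 0, -0.172, 1, 10, 38, 0, -0.172, 1, 11, 38, 0, -0.172, 1, 12, 38, 0, -0.174, 1, 0, 0, 0, 0, 1, 0, 0, 0, 0, 1, 0, 0, 0, 0, 1])

```text
clock: 6.12
eef_pos: [504.9, -38.6, 105.7]
eef_rot: [3.142, 0.0, 1.507]
wrist_force: [0.0, -0.6, -3.0]
finger_gap: 23.9
finger_force: 30.0
```

```bash
python3 - <<'E'
from h import *
import pickle
s=manip.read_state();print(s["eef_pos"],np.degrees(s["eef_rot"]),s["finger_gap"],s["wrist_force"])
p,d,i=cam("wrist");c=cloud(d,i);cv2.imwrite("pics/w3.png",p)
m=(c[...,2]>36)&(c[...,2]<46)&(d>0)&(c[...,0]>450)&(c[...,0]<650)&(abs(c[...,1])<180)
q=c[m];r=cv2.minAreaRect(q[:,:2].astype(np.float32));print("table",len(q),r)
m=(c[...,2]>100)&(d>0)&(c[...,2]<135)&(np.hypot(c[...,0]-505,c[...,1]+38)<115)&(d>80)
q=c[m];print(len(q),q[:,2].min(),np.median(q[:,2]),cv2.minAreaRect(q[:,:2].astype(np.float32)))
E
```

```text
[504.85946009 -38.57517133 105.66116991] [1.79999315e+02 7.22596895e-03 8.63479665e+01] 23.867101067365947 [ 0.02241462 -0.5620141  -3.02706579]
table 63688 ((556.9406127929688, -11.9925537109375), (235.96987915039062, 151.8408203125), 86.2518310546875)
21816 100.05068237066757 114.07642694445546 ((505.6537780761719, -29.851409912109375), (48.15763473510742, 181.74940490722656), 4.106146812438965)
```

View pics/w3.png

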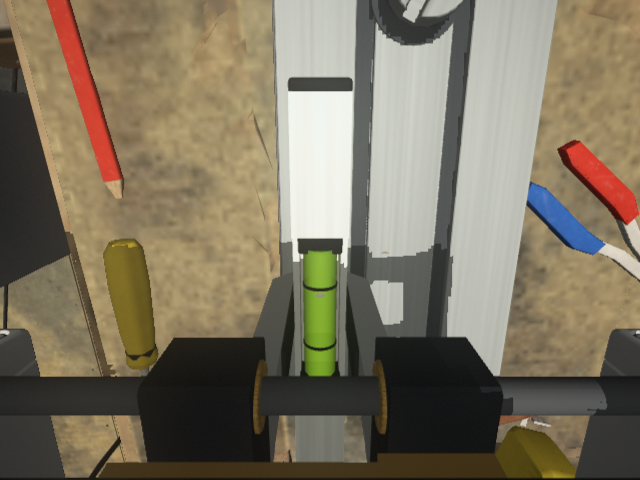

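The held level lies parallel to the grooves on the plain strip left of the first groove, with the vial window at (320,290). I'll lower it.

Request:
step_arm(series=[0.5, 0, -10, 0, 1, 0, 0, -10, 0, 1, 0, 0, -6, 0, 1, 0, 0, -2, 0, 1, 0, 0, -1.5, 0, 1, 0, 0, -1, 0, 1, 0, 0, 0, 0, 1, 0, 0, 0, 0, 1])

```text
clock: 7.18
eef_pos: [505.6, -37.8, 75.1]
eef_rot: [3.141, 0.0, 1.507]
wrist_force: [-0.0, -0.1, -4.1]
finger_gap: 23.6
finger_force: 30.0
```

Request:
step_arm(series=[0, 0, -1, 0, 1, 0, 0, -0.5, 0, 1, 0, 0, -0.5, 0, 1, 0, 0, 0, 0, 1])

```text
clock: 7.68
eef_pos: [505.7, -37.7, 73.2]
eef_rot: [3.141, -0.0, 1.507]
wrist_force: [-1.3, 2.5, 2.9]
finger_gap: 23.7
finger_force: 30.0
```

Request:
step_arm(series=[0, 0, 0, 0, 0.7, 0, 0, 0, 0, 0.6, 0, 0, 0, 0, 0.5, 0, 0, 0, 0, 0.4, 0, 0, 0, 0, 0.4, 0, 0, 10, 0, 0.4, 0, 0, 25, 0, 0.4, 0, 0, 40, 0, 0.4, 0, 0, 50, 0, 0.4])

```text
clock: 8.8
eef_pos: [505.1, -37.7, 199.5]
eef_rot: [-3.141, -0.0, 1.507]
wrist_force: [-0.5, -0.3, 0.3]
finger_gap: 56.4
finger_force: 0.0
```

```bash
python3 - <<'E'
from h import *
import lev
s=manip.read_state();print(s["clock"],s["eef_pos"])
p,d,i,c=lev.level(z0=70,z1=92,ctr=(505,-38));cv2.imwrite("pics/w4.png",p)
m=(c[...,2]>68)&(c[...,2]<78)&(np.hypot(c[...,0]-565,c[...,1]-107)<30)&(d>0)
q=c[m];print("head",len(q),np.median(q[:,2]),cv2.minEnclosingCircle(q[:,:2].astype(np.float32)))
m=(np.hypot(c[...,0]-565,c[...,1]-107)<17)&(c[...,2]>55)&(c[...,2]<69)&(d>0)
q=c[m];l=cv2.fitLine(q[:,:2].astype(np.float32),cv2.DIST_L2,0,.01,.01).ravel();print("slot",len(q),q[:,2].min(),l,np.degrees(np.arctan2(l[1],l[0])))
m=(c[...,2]>92)&(c[...,2]<110)&(np.hypot(c[...,0]-519,c[...,1]-280)<50)&(d>0)
q=c[m];print("key",len(q), cv2.minAreaRect(q[:,:2].astype(np.float32)) if len(q) else 0)
E
```

```text
8.8 [505.12805528 -37.70171457 199.45530306]
wrist 7479 z 81.5 [505.6 -38.1] [199.2  24.1] 86.2
head 2047 72.01129558852699 ((564.7506713867188, 106.17662048339844), 19.22176170349121)
slot 513 59.857108832832466 [5.02623200e-01 8.64505589e-01 5.65670105e+02 1.07025406e+02] 59.826294
key 0 0
```

View pics/w4.png

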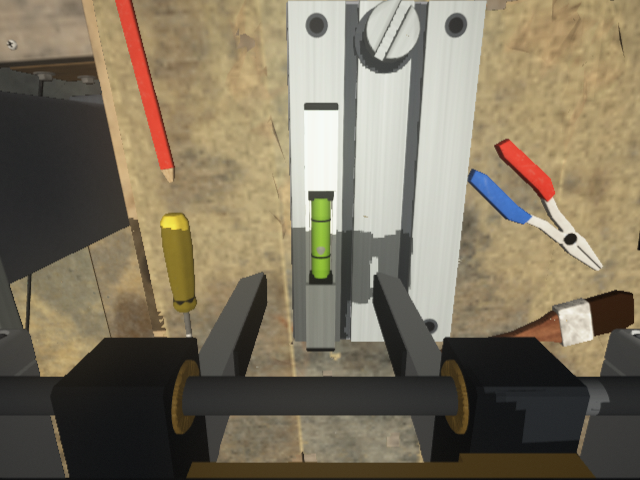

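The level now stands alone on the table: centre (505.6,-38.1), top z 81.5, yaw 86.2°. Vial is at (321,245) in the picture and the screw slot at (392,30), angle about 59.7°. Now to above the key.

Request:
step_arm(series=[1.5, 39, 0, -0.153, 0.4, 1.5, 39, 0, -0.153, 0.4, 1.5, 39, 0, -0.153, 0.4, 2, 39, 0, -0.153, 0.4, 2, 39, 0, -0.153, 0.4, 2, 40, 0, -0.153, 0.4, 2, 40, 0, -0.153, 0.4, 1.5, 41, 0, -0.153, 0.4, 0, 0, 0, 0, 0.4, 0, 0, 0, 0, 0.4])

```text
clock: 10.1
eef_pos: [519.5, 277.7, 198.1]
eef_rot: [3.141, 0.0, 0.285]
wrist_force: [-0.6, 0.3, -0.1]
finger_gap: 56.3
finger_force: 0.0
```

```bash
python3 - <<'E'
from h import *
s=manip.read_state();print(s["clock"],s["eef_pos"],np.degrees(s["eef_rot"][2]),s["joints"][5])
p,d,i=cam("wrist");c=cloud(d,i);cv2.imwrite("pics/w5.png",p)
for n,a,b in(("wing",92,110),("block",34,45)):
    m=(c[...,2]>a)&(c[...,2]<b)&(np.hypot(c[...,0]-519,c[...,1]-280)<70)&(d>0)
    q=c[m];print(n,len(q),np.median(q[:,2]),cv2.minAreaRect(q[:,:2].astype(np.float32)))
E
```

```text
10.1 [519.51752142 277.74720725 198.1126447 ] 16.311152114971637 1.7150097038625194
wing 1230 101.6942200866135 ((519.8346557617188, 279.5850524902344), (55.1823844909668, 11.923216819763184), 16.43929672241211)
block 7947 40.40972753265828 ((524.7964477539062, 281.0843505859375), (86.3961410522461, 90.2000961303711), 16.583139419555664)
```

Request:
step_arm(series=[0, 1.5, -25, 0, 0.4, 0, 0, -30, 0, 0.4, 0, 0, -30, 0, 0.4, 0, 0, -21, 0, 0.5, 0, 0, 0, 0, 0.7, 0, 0, 0, 0, 0.8, 0, 0, 0, 0, 1, 0, 0, 0, 0, 1, 0, 0, 0, 0, 1, 0, 0, 0, 0, 1, 0, 0, 0, 0, 1], squeeze=55)

```text
clock: 11.52
eef_pos: [519.9, 279.8, 92.7]
eef_rot: [3.142, -0.001, 0.283]
wrist_force: [-0.8, -1.4, 6.8]
finger_gap: 11.8
finger_force: 55.0
```

Request:
step_arm(series=[0, 0, 10, 0, 1, 0, 0, 20, 0, 1, 0, 0, 25, 0, 1, 0, 0, 18, 0, 1, 7, -28, 0, 0.126, 1, 7, -29, 0, 0.126, 1, 8, -29, 0, 0.126, 1, 8, -29, 0, 0.126, 1, 8, -29, 0, 0.126, 1, 7, -29, 0, 0.127, 1, 0, 0, 0, 0, 1, 0, 0, 0, 0, 1, 0, 0, 0, 0, 1])

```text
clock: 13.15
eef_pos: [564.3, 107.5, 165.0]
eef_rot: [-3.141, 0.0, 1.04]
wrist_force: [0.1, 0.1, -1.8]
finger_gap: 11.6
finger_force: 55.0
```

```bash
python3 - <<'E'
from h import *
s=manip.read_state();print(s["clock"],s["eef_pos"],np.degrees(s["eef_rot"]),s["joints"][5],s["finger_gap"],s["wrist_force"])
p,d,i=cam("wrist");cv2.imwrite("pics/w6.png",p);c=cloud(d,i);np.savez("w6.npz",p=p,d=d)
z=manip.read_state()["eef_pos"]
m=(c[...,2]>150)&(c[...,2]<200)&(np.hypot(c[...,0]-z[0],c[...,1]-z[1])<40)&(d>0)
print(m.sum())
print(proj(i,[564.8,106.3,72]),proj(i,z))
im=cv2.resize(p[100:400,160:560],None,fx=2,fy=2);cv2.imwrite("pics/w6c.png",im)
E
```

```text
13.15 [564.344944   107.52042094 164.97407956] [-1.79990629e+02  4.72972959e-04  5.95737528e+01] 0.6554774481600865 11.572130551191307 [ 0.07051621  0.08300452 -1.80550219]
6459
[320.67819038 249.61726417] [318.9468779  310.00106526]
```

View pics/w6c.png

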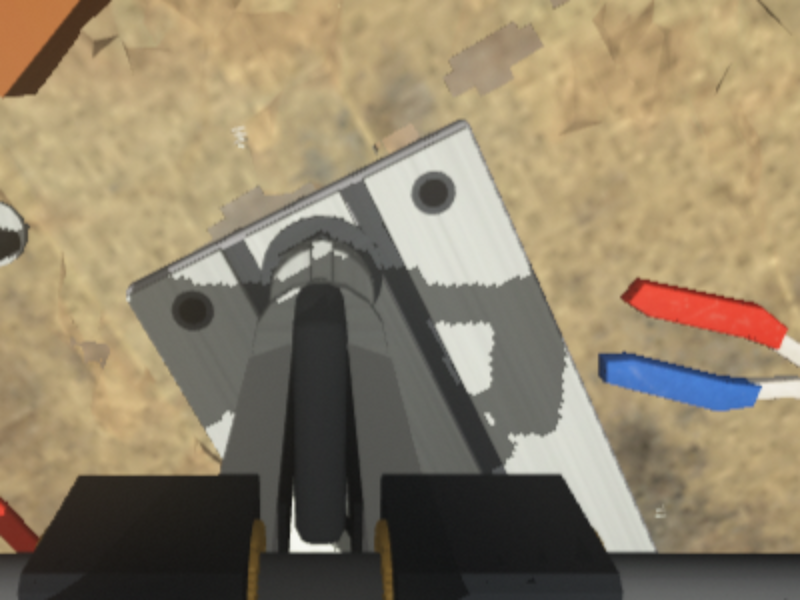

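In the crop, the slot (322,250) and the wing (320,290) line up. I'll shift by the remaining 1 mm and insert gently.

Request:
step_arm(series=[0.5, -1.2, -8, 0, 1, 0, 0, -8, 0, 1, 0, 0, -2, 0, 1, 0, 0, -2, 0, 1, 0, 0, -2, 0, 1, 0, 0, -1, 0, 1, 0, 0, 0, 0, 1])

```text
clock: 14.08
eef_pos: [565.1, 105.6, 142.0]
eef_rot: [-3.142, -0.0, 1.04]
wrist_force: [0.4, 0.0, -1.5]
finger_gap: 11.5
finger_force: 55.0
```

Request:
step_arm(series=[0, 0, -2, 0, 1, 0, 0, -2, 0, 1, 0, 0, -1.5, 0, 1, 0, 0, -1, 0, 1, 0, 0, -0.5, 0, 1, 0, 0, 0, 0, 1])

```text
clock: 14.82
eef_pos: [565.1, 105.5, 134.9]
eef_rot: [-3.142, 0.0, 1.04]
wrist_force: [0.1, 0.3, -1.2]
finger_gap: 11.3
finger_force: 55.0
```

Request:
step_arm(series=[0, 0, -0.5, 0, 1, 0, 0, -0.5, 0, 1, 0, 0, -0.5, 0, 1, 0, 0, 0, 0, 1])

```text
clock: 15.32
eef_pos: [565.3, 105.6, 134.5]
eef_rot: [3.141, -0.001, 1.04]
wrist_force: [-2.9, -0.8, 9.2]
finger_gap: 11.7
finger_force: 55.0
```

```bash
cat > bub.py <<'E'
from h import *
import sys
def bub(n):
    p,d,i=cam(n); L=np.array([505.6,-38.1]);a=np.radians(86.2);u=np.array([np.cos(a),np.sin(a)]);w=np.array([-u[1],u[0]])
    t=np.arange(-40,40.1,.5);s=np.arange(-5,5.1,1)
    P=np.array([[proj(i,[*(L+x*u+y*w),78]) for x in t] for y in s],np.float32)
    return p,cv2.remap(p,P[...,0],P[...,1],cv2.INTER_LINEAR),i
if __name__=="__main__":
    s=manip.read_state();print(s["clock"],s["eef_pos"],s["wrist_force"],s["moment"],s["joints"][5])
    out=[]
    for n in("top","wrist","side"):
        p,m,i=bub(n);print(n,[proj(i,[505.6,-38.1,78]).round()]);out.append(cv2.resize(m,(800,90)))
    cv2.imwrite("pics/"+sys.argv[1],np.vstack(out))
E
python3 bub.py b1.png
```

```text
15.325 [565.30937084 105.57267508 134.47277099] [-2.88548221 -0.83010396  9.15188859] [-0.1819217   0.89141418 -0.02151244] 0.6519094284741861
top [array([350., 240.])]
wrist [array([348., 465.])]
side [array([332., 237.])]
```

View pics/b1.png

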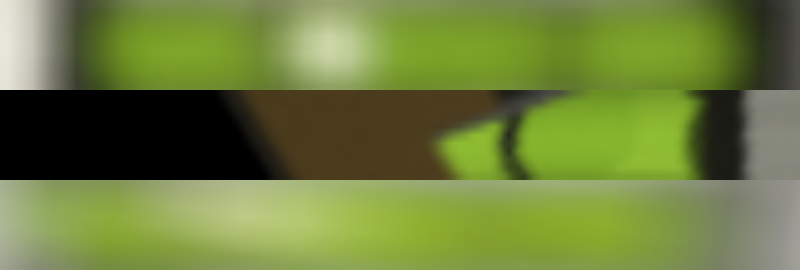

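```bash
cat > prof.py <<'E'
from bub import *
def prof(n,avg=4):
    A=np.mean([bub(n)[1][3:8].astype(float).mean(0) for _ in range(avg)],0); return A
if __name__=="__main__":
    print(manip.read_state()["clock"])
    for n in sys.argv[1:]:
        A=prof(n,3)[::4]; print(n)
        for t,b in zip(np.arange(-40,40.1,2),A): print(int(t),b.round().astype(int),end="; ")
        print()
E
python3 prof.py top side
python3 - <<'E'
from h import *
p=cv2.imread("pics/w4.png")
for v in range(186,290,2): print(v,p[v,316:327].mean(0).round().astype(int),p[v,312:332:3,0],end=" | ")
E
```

```text
15.475
top
-40 [220 230 231]; -38 [198 210 211]; -36 [151 164 164]; -34 [ 89 107 103]; -32 [42 81 68]; -30 [ 30 108  82]; -28 [ 35 138 105]; -26 [ 39 154 118]; -24 [ 41 159 123]; -22 [ 42 160 123]; -20 [ 42 160 123]; -18 [ 42 157 122]; -16 [ 45 149 117]; -14 [ 55 141 114]; -12 [ 84 155 134]; -10 [126 185 170]; -8 [154 204 192]; -6 [154 205 192]; -4 [125 192 172]; -2 [ 82 175 145]; 0 [ 51 164 128]; 2 [ 42 162 125]; 4 [ 41 160 124]; 6 [ 40 159 122]; 8 [ 40 159 122]; 10 [ 40 157 121]; 12 [ 39 152 117]; 14 [ 37 143 110]; 16 [ 37 136 105]; 18 [ 38 139 107]; 20 [ 40 152 117]; 22 [ 41 158 122]; 24 [ 41 161 124]; 26 [ 41 161 124]; 28 [ 40 157 121]; 30 [ 37 147 113]; 32 [ 31 126  95]; 34 [23 88 66]; 36 [26 55 45]; 38 [46 56 54]; 40 [71 77 78]; 
side
-40 [148 181 171]; -38 [125 175 159]; -36 [103 170 148]; -34 [ 87 168 143]; -32 [ 73 168 140]; -30 [ 61 168 138]; -28 [ 60 169 139]; -26 [ 71 171 145]; -24 [ 83 174 151]; -22 [ 96 178 158]; -20 [105 183 165]; -18 [114 189 172]; -16 [122 195 179]; -14 [118 196 179]; -12 [113 197 178]; -10 [108 197 176]; -8 [ 97 194 171]; -6 [ 85 191 165]; -4 [ 72 1
[... 2139 characters left out ...]
 40  42  45 112] | 260 [ 55 182 140] [ 48  52  57  57  54  50 113] | 262 [ 56 182 140] [ 48  51  56  58  55  50 114] | 264 [ 55 182 139] [ 48  51  54  56  55  48 113] | 266 [ 54 181 139] [ 48  51  55  57  53  48 112] | 268 [ 55 182 139] [ 48  51  55  57  55  49 112] | 270 [ 52 177 134] [41 49 52 54 53 45 63] | 272 [ 50 173 130] [37 46 52 52 50 44 32] | 274 [ 50 174 130] [34 46 50 52 49 42 32] | 276 [ 50 173 130] [33 45 51 51 49 34 32] | 278 [38 97 76] [31 33 40 42 37 32 33] | 280 [32 38 37] [32 33 32 32 29 32 31] | 282 [32 38 38] [31 31 32 31 32 32 32] | 284 [65 73 72] [65 66 64 66 64 66 65] | 286 [123 134 133] [120 121 123 126 121 123 122] | 288 [124 136 135] [122 120 124 127 122 123 123] |
```

The bubble is at about -8 mm, reading the same in the top and wrist views: the pale patch at row 250 lies between the lines at rows 220 and 258. That means about 0.8 rad clockwise plus slot play. I'll turn most of it and then check.

Request:
step_arm(series=[0, 0, -0.2, -0.05, 1, 0, 0, 0, -0.08, 1, 0, 0, 0, -0.08, 1, 0, 0, 0, -0.08, 1, 0, 0, 0, -0.08, 1, 0, 0, 0, -0.08, 1, 0, 0, 0, -0.05, 1, 0, 0, 0, 0, 1, 0, 0, 0, 0, 1, 0, 0, 0, 0, 1, 0, 0, 0, 0, 1, 0, 0, 0, 0, 1, 0, 0, 0, 0, 1, 0, 0, 0, 0, 1, 0, 0, 0, 0, 1, 0, 0, 0, 0, 1, 0, 0, 0, 0, 1, 0, 0, 0, 0, 1, 0, 0, 0, 0, 1, 0, 0, 0, 0, 1])

```text
clock: 18.27
eef_pos: [565.1, 105.6, 134.4]
eef_rot: [3.141, -0.0, 0.54]
wrist_force: [-6.4, -1.2, 11.7]
finger_gap: 12.0
finger_force: 55.0
```

```bash
cat > b2.py <<'E'
from prof import *
s=manip.read_state();print(s["clock"],s["eef_pos"],s["eef_rot"][2],s["wrist_force"],s["moment"])
t=np.arange(-40,40.1,.5)
def meas(n):
    A=prof(n,3);g=A[:,1];b=A[:,0]; k=(abs(t)<28)
    w=np.clip(b-b[k].min()-35,0,None)*k
    dk=lambda lo,hi: t[(t>=lo)&(t<=hi)][np.argmin(g[(t>=lo)&(t<=hi)])]
    # window ends: green-excess half level
    ge=g-b; on=np.where(ge>60)[0]
    print(n,"bubble",(w*t).sum()/max(w.sum(),1e-6),"bmax",b[k].max(),"lines",dk(-20,-11),dk(11,20),"win",t[on[0]],t[on[-1]])
meas("top")
i=manip.camera_info("wrist");print([proj(i,[505.6-.066*0+x*.066,-38.1+x,78]).round() for x in(-30,0,30)])
E
python3 b2.py
```

```text
18.275 [565.05606886 105.55071753 134.43367938] 0.539823911345438 [-6.36463585 -1.19989986 11.66619854] [-0.213252    1.55389012 -0.03812162]
top bubble -4.589106058059405 bmax 191.6 lines -14.0 16.0 win -30.5 34.0
[array([482., 451.]), array([450., 432.]), array([417., 412.])]
```

Request:
step_arm(series=[0, 0, 0, -0.08, 1, 0, 0, 0, -0.08, 1, 0, 0, 0, -0.08, 1, 0, 0, 0, -0.06, 1, 0, 0, 0, 0, 1, 0, 0, 0, 0, 1, 0, 0, 0, 0, 1, 0, 0, 0, 0, 1, 0, 0, 0, 0, 1, 0, 0, 0, 0, 1, 0, 0, 0, 0, 1, 0, 0, 0, 0, 1, 0, 0, 0, 0, 1, 0, 0, 0, 0, 1, 0, 0, 0, 0, 1, 0, 0, 0, 0, 1, 0, 0, 0, 0, 1, 0, 0, 0, 0, 1, 0, 0, 0, 0, 1])

```text
clock: 20.8
eef_pos: [564.9, 105.7, 134.5]
eef_rot: [-3.141, -0.0, 0.24]
wrist_force: [-8.2, -1.2, 12.6]
finger_gap: 11.9
finger_force: 55.0
```

```bash
python3 b2.py; python3 - <<'E'
from bub import *
p,d,i=cam("wrist");cv2.imwrite("pics/w7.png",p)
h=cv2.cvtColor(p,cv2.COLOR_BGR2HSV);m=cv2.inRange(h,(30,120,80),(50,255,255));ys,xs=np.nonzero(m);print(len(xs),xs.min(),xs.max(),ys.min(),ys.max())
E
```

```text
20.8 [564.88954253 105.67217133 134.45275867] 0.23985936967499244 [-8.22981749 -1.23727438 12.62880208] [-0.05852213  1.96357963  0.03754539]
top bubble -3.0094738909922136 bmax 199.6 lines -14.0 15.5 win -31.0 34.0
[array([542., 404.]), array([503., 393.]), array([462., 382.])]
50 468 483 370 375
```

```bash
python3 - <<'E'
from bub import *
def crop(p,cx,cy,w,h,W,H): return cv2.resize(p[int(cy-h/2):int(cy+h/2),int(cx-w/2):int(cx+w/2)],(W,H),interpolation=cv2.INTER_CUBIC)
im=np.zeros((600,800,3),np.uint8)
t,_,ti=cam("top");s,_,si=cam("side")
im[0:180,0:500]=crop(t,350,240,50,18,500,180)
im[190:390,0:500]=crop(s,332,237,50,20,500,200)
im[400:600,0:400]=crop(cv2.imread("pics/top0.png"),463,271,40,20,400,200)
w=cv2.imread("pics/w4.png");im[0:300,510:660]=crop(w,321,238,50,100,150,300)
w=cv2.imread("pics/w3.png");im[0:300,665:800]=crop(w,320,307,70,150,135,300)
im[300:600,510:800]=crop(cv2.imread("pics/w2.png"),*[320,300],290,300,290,300)
cv2.imwrite("pics/comp.png",im)
E
python3 prof.py side top
```

```text
21.1
side
-40 [138 175 164]; -38 [116 170 152]; -36 [ 93 165 142]; -34 [ 80 164 139]; -32 [ 70 165 138]; -30 [ 62 167 137]; -28 [ 66 169 141]; -26 [ 82 173 149]; -24 [ 99 178 158]; -22 [118 184 168]; -20 [135 192 180]; -18 [152 201 192]; -16 [167 210 203]; -14 [172 214 208]; -12 [177 218 212]; -10 [181 222 215]; -8 [175 219 211]; -6 [168 217 207]; -4 [161 214 202]; -2 [145 206 191]; 0 [126 197 179]; 2 [107 188 166]; 4 [ 90 181 156]; 6 [ 73 173 146]; 8 [ 57 167 137]; 10 [ 50 165 135]; 12 [ 47 167 135]; 14 [ 44 168 136]; 16 [ 44 169 136]; 18 [ 47 168 136]; 20 [ 48 167 135]; 22 [ 54 163 133]; 24 [ 62 156 128]; 26 [ 70 149 125]; 28 [ 81 142 122]; 30 [ 92 136 122]; 32 [103 129 121]; 34 [113 131 126]; 36 [125 137 135]; 38 [136 144 144]; 40 [150 157 157]; 
top
-40 [217 229 229]; -38 [192 205 205]; -36 [143 156 156]; -34 [ 84 102  98]; -32 [40 81 67]; -30 [ 30 109  84]; -28 [ 36 141 107]; -26 [ 40 155 119]; -24 [ 41 160 123]; -22 [ 42 161 125]; -20 [ 43 161 125]; -18 [ 43 156 122]; -16 [ 47 147 116]; -14 [ 65 140 117]; -12 [105 160 144]; -10 [148 193 181]; -8 [176 213 204]; -6 [190 222 216]; -4 [197 225 220]; -2 [199 226 222]; 0 [196 225 220]; 2 [184 220 212]; 4 [150 203 189]; 6 [102 182 158]; 8 [ 63 167 134]; 10 [ 44 160 123]; 12 [ 40 153 118]; 14 [ 38 144 111]; 16 [ 37 136 105]; 18 [ 37 140 108]; 20 [ 40 153 117]; 22 [ 41 159 123]; 24 [ 41 161 124]; 26 [ 41 161 124]; 28 [ 40 158 121]; 30 [ 37 148 113]; 32 [ 31 125  94]; 34 [24 86 65]; 36 [28 53 45]; 38 [48 57 56]; 40 [72 79 80];
```

View pics/comp.png

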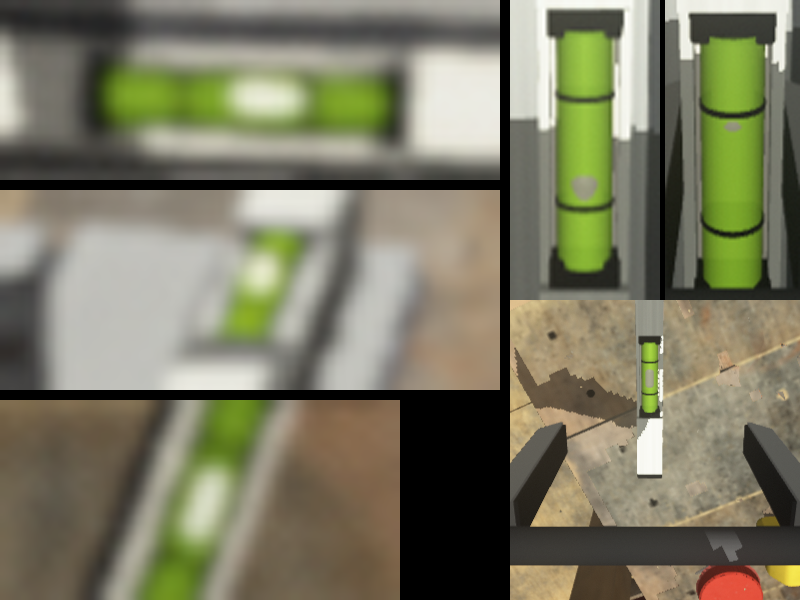

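The composite shows the top-view bubble (270,97) lying between the lines, still left of the middle. Its outer end is hidden near the left line, so the visible patch is not the whole bubble; the inner end has moved 7.8 mm for 0.8 rad, as specified. I'll keep turning and measure both ends.

Request:
step_arm(series=[-0.3, 0, 0, -0.08, 1, 0, 0, 0, -0.08, 1, 0, 0, 0, -0.08, 1, 0, 0, 0, -0.06, 1, 0, 0, 0, 0, 1, 0, 0, 0, 0, 1, 0, 0, 0, 0, 1, 0, 0, 0, 0, 1, 0, 0, 0, 0, 1, 0, 0, 0, 0, 1, 0, 0, 0, 0, 1, 0, 0, 0, 0, 1, 0, 0, 0, 0, 1, 0, 0, 0, 0, 1, 0, 0, 0, 0, 1, 0, 0, 0, 0, 1, 0, 0, 0, 0, 1, 0, 0, 0, 0, 1, 0, 0, 0, 0, 1])

```text
clock: 23.78
eef_pos: [564.6, 105.9, 134.4]
eef_rot: [-3.141, -0.0, -0.06]
wrist_force: [-7.3, 1.0, 11.2]
finger_gap: 11.6
finger_force: 55.0
```

```bash
cat > b3.py <<'E'
from prof import *
s=manip.read_state();print(s["clock"],s["eef_pos"],s["eef_rot"][2],s["wrist_force"],s["moment"],s["joints"][5])
t=np.arange(-40,40.1,.5)
A=prof("top",4);b=A[:,0];g=A[:,1]
k=np.where((abs(t)<25)&(b>115))[0];x=lambda j:t[j]+.5*(115-b[j])/(b[j+1]-b[j])
print("bubble ends",x(k[0]-1),x(k[-1]))
for lo,hi in((-22,-10),(10,24)):
    q=np.where((t>=lo)&(t<=hi))[0];print("line",t[q[np.argmin(g[q])]],g[q].min())
e=g-b;on=np.where((e>50)|((abs(t)<25)))[0];
j=on[0];l=t[j]-.5*(e[j]-50)/(e[j]-e[j-1]);j=on[-1];r=t[j]+.5*(e[j]-50)/(e[j]-e[j+1]);print("window",l,r,(l+r)/2)
print(b[::4].round().astype(int))
E
python3 b3.py
```

```text
23.775 [564.64203199 105.91104201 134.43288506] -0.06004984229448507 [-7.30056625  1.02619545 11.22989248] [0.25753926 1.7873649  0.05101256] 1.7519441480156202
bubble ends -10.006122448979593 8.442528735632184
line -14.0 138.25
line 16.0 133.8
window -31.56701030927835 34.62568306010929 1.52933637541547
[213 184 134  77  38  31  35  39  42  42  43  42  41  44  68 115 158 185
 197 202 203 202 196 172 127  79  48  38  37  37  39  40  41  41  39  37
  31  24  29  51  76]
```

Request:
step_arm(series=[-0.2, 0, 0, -0.08, 1, 0, 0, 0, -0.08, 1, 0, 0, 0, -0.06, 1, 0, 0, 0, 0, 1, 0, 0, 0, 0, 1, 0, 0, 0, 0, 1, 0, 0, 0, 0, 1, 0, 0, 0, 0, 1, 0, 0, 0, 0, 1, 0, 0, 0, 0, 1, 0, 0, 0, 0, 1, 0, 0, 0, 0, 1, 0, 0, 0, 0, 1, 0, 0, 0, 0, 1, 0, 0, 0, 0, 1, 0, 0, 0, 0, 1, 0, 0, 0, 0, 1, 0, 0, 0, 0, 1, 0, 0, 0, 0, 1])

```text
clock: 26.35
eef_pos: [564.5, 106.1, 134.4]
eef_rot: [-3.141, -0.0, -0.28]
wrist_force: [-5.1, 2.4, 11.6]
finger_gap: 11.6
finger_force: 55.0
```

```bash
python3 b3.py; python3 - <<'E'
from bub import *
# direct pixel check along the top-view vial: raw green/blue rows
p,_,i=cam("top")
a=proj(i,[505.6,-38.1,78]);v=int(round(a[1]))
for vv in(v-2,v-1,v,v+1,v+2): print(vv,[tuple(int(x) for x in p[vv,u,:2]) for u in range(333,367)])
c0=proj(i,[505.6-35*.066,-38.1-35,78]);c1=proj(i,[505.6+35*.066,-38.1+35,78]);print(c0,a,c1)
E
```

```text
26.35 [564.52109507 106.09881264 134.43773227] -0.2799759553038037 [-5.11341753  2.42177396 11.56928037] [0.672792   1.64239833 0.03038327] 1.9720075308235872
bubble ends -7.906000000000001 10.49056603773585
line -14.0 135.8
line 16.0 129.15
window -31.564102564102566 34.608108108108105 1.5220027720027698
[212 182 132  76  38  31  36  39  41  42  43  43  41  38  43  68 113 157
 187 200 204 205 203 194 170 128  80  47  37  37  39  41  41  41  40  36
  31  25  31  54  80]
238 [(63, 69), (32, 46), (22, 66), (32, 104), (46, 127), (57, 139), (65, 143), (65, 141), (64, 134), (66, 123), (68, 116), (75, 129), (87, 146), (105, 157), (123, 165), (129, 169), (133, 170), (137, 174), (131, 171), (123, 166), (103, 154), (93, 143), (90, 134), (95, 139), (101, 148), (104, 155), (104, 152), (101, 147), (96, 137), (84, 120), (71, 93), (68, 78), (98, 105), (160, 172)]
239 [(62, 69), (33, 51), (24, 82), (32, 127), (38, 150), (40, 156), (42, 158), (42, 154), (39, 146), (40, 132), (40, 120), (52, 139), (85, 164), (140, 193), (171, 208), (182, 213), (185, 215), (183, 213), (177, 211), (155, 200), (111, 175
[... 681 characters left out ...]
 206), (189, 221), (202, 227), (202, 228), (202, 228), (202, 229), (182, 220), (133, 197), (76, 168), (43, 143), (37, 138), (37, 150), (39, 162), (43, 165), (41, 166), (41, 164), (35, 147), (31, 111), (39, 75), (93, 105), (165, 177)]
242 [(52, 57), (26, 38), (23, 67), (29, 107), (34, 129), (38, 136), (43, 140), (47, 143), (48, 139), (44, 125), (41, 122), (46, 133), (75, 154), (113, 175), (135, 186), (146, 193), (146, 193), (148, 195), (144, 193), (131, 187), (99, 172), (59, 149), (39, 129), (34, 125), (33, 138), (37, 150), (38, 154), (37, 154), (38, 152), (32, 136), (28, 101), (40, 70), (92, 104), (164, 177)]
[365.15403344 240.78729723] [349.84240552 240.24012301] [334.54012226 239.69328272]
```

Bubble mid is +1.3 on the strip, with the lines' middle at 1.0 and the window's middle at 1.5, so it is centred within about 0.3 mm. I'll hold briefly, recheck and hand in.

Request:
step_arm(series=[0, 0, 0, 0, 1, 0, 0, 0, 0, 1, 0, 0, 0, 0, 1, 0, 0, 0, 0, 1, 0, 0, 0, 0, 1, 0, 0, 0, 0, 1, 0, 0, 0, 0, 1, 0, 0, 0, 0, 1])

```text
clock: 27.6
eef_pos: [564.5, 106.1, 134.4]
eef_rot: [-3.141, -0.0, -0.28]
wrist_force: [-6.2, 2.8, 11.3]
finger_gap: 11.8
finger_force: 55.0
```

```bash
python3 b3.py | head -6 && python3 -c "
from cell import manip
print(manip.sign_off())"
```

```text
27.6 [564.52619337 106.08637164 134.4351659 ] -0.28003619150244785 [-6.18101937  2.83961396 11.29842323] [0.68561291 1.63735456 0.00960646] 1.9720274997352185
bubble ends -7.9105691056910565 10.50189393939394
line -14.0 136.25
line 16.0 129.39999999999998
window -31.547738693467338 34.598314606741575 1.5252879566371185
[212 182 131  75  38  30  36  39  41  42  43  42  40  38  43  69 113 157
the job is handed in; nothing more can be done
None
```

The job is handed in at about 28 s: the level stands alone along the grooves, the bubble reads centred to within about 0.3 mm in the top view, and the key is still held pressed down in the slot.

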